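Tip one nut from the parts carousel

ROBOT

A 7-joint arm with a two-finger parallel gripper is mounted at the origin on a cart in front of the work surface, level with it; the furniture and walls round the work are solid. World frame = base frame: x ahead of the robot, y to its left, z up, the work surface at z = 0. Lengths are in m, angles in rad, forces in N, time in s.
With the tool pointing down it reaches from about 0.425 to 0.825 m from the base axis. Payload 3.6 kg.
Tool frame: the origin (TCP) lies at the very end of the fingers, on their centre line; the grasp point (between the pads) lies 19 mm behind it (hold_point_z is the distance from the TCP to the grasp point, in m); x points along the fingers, y is the direction in which the jaws open and shut, and the axes are right-handed (so a half turn about x gives the same grasp; the last joint's range is limited). The gripper opens to 93 mm and grips with 3 to 60 N. Pads are 15 mm wide; open, the fingers measure 128 mm over their backs; the gripper's body (75 mm by 188 mm) begins 65 mm behind the grasp point.
Start: joints at [-1.242, 0.615, -0.013, 1.423, 0.008, 1.103, -0.04], TCP at [0.226, 0.609, 0.194] pointing down, gripper open.
Joint ranges: [-3.12, 3.12], [-0.3, 2.06], [-1.34, 1.32], [0.26, 2.42], [-1.36, 4.5], [0.01, 1.98], [-2.84, 2.84]. Speed limits (rad/s): [2.79, 2.79, 3.14, 3.14, 3.14, 3.14, 3.14].

INTERFACE

Orientations are given as a unit quaternion [w, x, y, z].
In Python, from workcell import * gives the robot as it stands.
- The arm moves only by the tool apply_moves, never from a script. Its arguments are lists of equal length, an entry for each row: "slide": the shift along the tool's x, y, z in m, a list of three; "twist": the turn, a rotation vector about the tool's x, y, z in degrees, a list of three. A call has 1 to 12 rows; each row is the pose to reach, as a shift and turn from the pose commanded when the call began, along the tool's axes at that moment; what a row does not reach only later rows make up. A row lasts 1/8 s, in which the tool goes at most 62.5 mm and 10.7 degrees, less where a joint would pass 70% of its speed; a pose out of reach is approached as far as the arm can. A call with a gripper value outside its range is refused whole. "fingers" is the finger opening in m, from 0 to 0.093, set as the call begins (left out, the last holds). The fingers move at their own pace and stop on an object; the grip force is fixed at half the most. Time passes only in rows, so rows that repeat a pose let the fingers close. It gives the time, the measured TCP pose, the force and the opening at its end, in the units of the state.
- observe(): the state, without advancing time (a new reading comes with each control period).
- grab_frame(name): name is "scene" or "top" or "wrist"; returns a dict with "img" (384x512x3 uint8, blue, green, red), "mtx" (3x3 intrinsics, pixels), "k1" (the pictures are not rectified: a ray, as slopes to the right and down, at radius r is drawn at 1 + k1 r^2 times it, then the intrinsics apply), "extrinsics" (4x4, takes a point from world to camera coordinates). Camera axes: x right, y down, z forward; pixel columns grow to the right and rows downward; lengths in m; the calibration is good to about 2 mm. A picture is of the moment at which its call begins. There is no depth.
- close_job(): hands the job in, once; it reports no verdict.
The state is a dict: "t": time; "joint_pos": joint angles; "joint_vel": joint speeds; "effort": joint torques, N m; "eef_pos": TCP position; "orientation": TCP orientation; "wrist_force": force on the tool from outside, world axes, zero at the start; "moment": the same for the moment, N m; "width": opening from 0.0 (shut) to 1.0 (fully open).
Only numpy, scipy, OpenCV 4.12 (cv2) and the standard library are available. Lean on these libraries where they do the work, as an engineer would, in place of code of your own. Each camera call takes 0.05 s, during which the arm holds its last target.

TASK

Get the brass nut out of the bench carousel: turn the wheel by its red crank knob until the compartment with the brass nut stands at the spout, then lift the handle to tip the carousel so that the nut slides out into the tray, and lower the carousel gently until it lies level again. Do not pick or push the parts with the gripper; the other parts stay in their compartments, and the things round the carousel are left alone.

Things in the scene. Friction and masses are not known exactly. Their poses are not given: they have to be found in the camera images.
- stand: Fixed stand of the carousel: a wooden board 226 x 375 x 14 mm with hinge brackets, and a grey open tray at its +y end. Its origin is on the bench directly under the carousel's centre; its z is up, its +y points from the carousel's centre through the spout to the tray, and the handle is on the -y side. Position and yaw differ from run to run.
- wheel (a joint): Turn of the carousel wheel in rad about its upward axis, counter-clockwise from above positive, limits +-6.3. At 0 the centre lines of its four compartments point along the stand's +x, +y, -x, -y. A compartment is at the spout when its centre line points along the stand's +y (up to 0.2 off still lets a part out). Friction 0.12 N m: it stays where left. Starts within 0.18 of 0.
- wheel_center (a point): Centre of the wheel's floor (top side), on its axis, 75 mm over the bench; x axis turns with the wheel. The wheel is 180 mm across; thin walls 38 mm high part its four 90-degree compartments. A fixed rim wall (outer radius 99 mm, top 109 mm over the bench) surrounds it, open only at the spout, 86 mm wide.
- crank_knob (a point): Middle of the red round upright crank knob on an arm of the wheel, 50 mm from the axis, at -45 degrees from the stand's x when the wheel is at 0. Diameter 24 mm, from 135 to 171 mm over the bench when level (this point at 152; the arm's top is at 128). The knob spins freely on its pin, so it can be gripped from above and led round its circle with the gripper's yaw kept.
- tipper (a joint): Tip of the whole carousel in rad: 0 level (resting on its stops), growing as the handle is lifted and the spout goes down; stop at 0.87. Hinge line: along the stand's x through point tip_axis. It falls back level by its own weight when let go; the weight on the handle is about 7 N. Parts start to slide between about 0.23 and 0.4 rad, so tip well past that.
- handle (a point): Middle of the handle's grip, a round black bar 16 mm thick, 86 mm long along the stand's x, 157 mm from the wheel's axis on the -y side, 100 mm over the bench when level. Held from above with fingers closing along the stand's y, it turns between them while led on its arc. 50 mm are free between bar and rim wall; 10 mm arms join the bar's ends to the carousel.
- tip_axis (a point): Point on the tipping hinge line, 60 mm over the bench and 100 mm from the wheel's axis towards the tray. The handle moves about it on an arc of 260 mm radius.
- tray_floor (a point): Centre of the inner floor of the grey tray, 18 mm over the bench; inside 142 mm along the stand's x and 140 mm along its y, walls up to 58 mm over the bench. 196 mm from the wheel's axis.
- brass_nut_center (a point): Centre of the brass (yellow) hexagon nut: 50 mm across flats, 58 mm across corners, 26 mm high, 0.13 to 0.25 kg, lying flat in one compartment about 58 mm from the wheel's axis, never the one nearest the spout at the start.
- steel_nut_center (a point): Centre of the bright steel hexagon nut of the same size, in another compartment.
- dark_nut_center (a point): Centre of the dark steel hexagon nut of the same size, in another compartment.
- collar_center (a point): Centre of the round steel collar, 58 mm diameter, 22 mm high, in the compartment that is nearest the spout at the start.
- farrier_rasp: Loose rasp, 36 x 289 x 29 mm, lying on the bench to the right of the carousel; origin at the centre of its underside, long along its y.

How it is judged:
By the outcome, as a careful person would: the job done as asked, in the order asked, and still so for the second after the job is handed in, with the robot touching nothing.
It also fails if it takes over 48 s, if anything falls off the work surface, if the arm or the gripper's body presses on something with over 40 N, if the wrist force passes 120 N, or if a joint passes its speed limit or range.

## Working session

There is one attempt and no reset: what is moved stays moved. The work goes in short steps, Python scripts to look and compute and a tool call to move; the robot and the scene stay as the last step left them, time stands still between calls to the robot, and variables do not carry over. Pictures are saved under pics/ and viewed, and the job is handed in when it is done.

Besides the shell and the picture viewer there is one more tool, called after "Emit:" as name(argument=value, ...) on one line, values as JSON. apply_moves: Moves the arm, as the interface text tells. Its arguments: {"type":"object","properties":{"slide":{"type":"array"},"twist":{"type":"array"},"fingers":{"type":"number"}},"required":["slide","twist"]}

```bash
mkdir -p pics; ls; python3 - <<'E'
from workcell import *
import cv2
o=observe()
print({k:o[k] for k in o})
for n in ("scene","top","wrist"):
    f=grab_frame(n); cv2.imwrite(f"pics/a_{n}.png",f["img"]); print(n,f["mtx"],f["k1"],f["extrinsics"])
E
```

```text
pics
{'t': 0.0, 'joint_pos': array([-1.24249231,  0.61592963, -0.01259463,  1.4248916 ,  0.00810421,
        1.10339658, -0.04040074]), 'joint_vel': array([ 8.46227386e-05, -6.26893240e-04, -1.32509352e-04, -8.02445780e-04,
        1.10566089e-03, -1.65585003e-03,  1.44090596e-03]), 'effort': array([ 4.63703111e-05, -4.58938050e+01,  2.08922373e-01, -1.65746766e+01,
       -6.11392152e-02,  2.04401370e-02,  2.27025171e-04]), 'eef_pos': array([0.22552201, 0.60870933, 0.19257699]), 'orientation': array([ 0.69586966,  0.12386857,  0.69615358, -0.12566696]), 'wrist_force': array([-0.15699938, -0.20327512,  0.34687213]), 'moment': array([ 0.01995342,  0.00567718, -0.02261202]), 'width': 1.0035434164444685}
scene [[381.77888264   0.         252.37005705]
 [  0.         381.77888264 194.23873214]
 [  0.           0.           1.        ]] -0.08908464742610615 [[ 0.80927074 -0.58691379 -0.0247604  -0.27405033]
 [-0.29808371 -0.37396459 -0.87823492  0.32867578]
 [ 0.50618868  0.7181105  -0.47758805  0.72084607]
 [ 0.          0.          0.          1.        ]]
top [[361.25900077   0.         256.98659752]
 [  0.         361.25900077 191.68053927]
 [  0.           0.           1.        ]] 0.030350910757858816 [[ 0.0191552  -0.99950693 -0.02487937  0.21583629]
 [-0.98952767 -0.01539149 -0.14352035  0.49960399]
 [ 0.14306665  0.02736799 -0.98933459  1.05193578]
 [ 0.          0.          0.          1.        ]]
wrist [[297.0102264    0.         261.18074572]
 [  0.         297.0102264  191.78898738]
 [  0.           0.           1.        ]] -0.054349726033251465 [[ 0.34761178  0.93763559 -0.00235468 -0.64842444]
 [ 0.9009781  -0.33332421  0.27772906 -0.03179064]
 [ 0.25962378 -0.09866341 -0.96065656  0.3910986 ]
 [ 0.          0.          0.          1.        ]]
```

View pics/a_top.png

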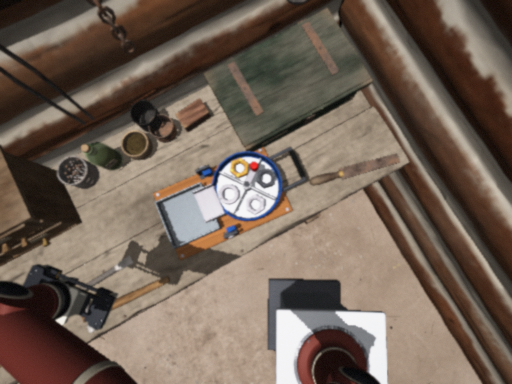

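View pics/a_scene.png

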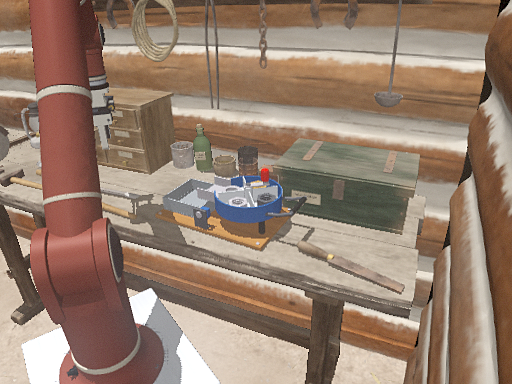

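View pics/a_wrist.png

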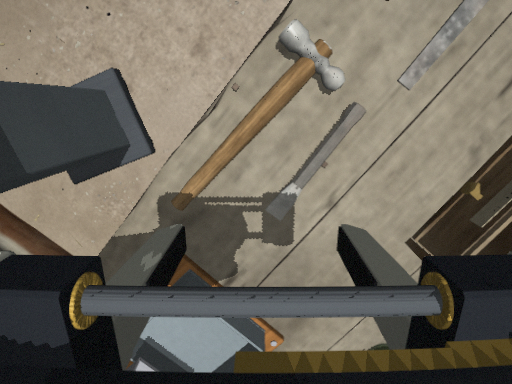

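The top view shows the carousel centred near (248,186), the tray near (190,215), the handle near (292,167), the brass nut near (240,168) and the red knob near (255,167). I'll zoom in and measure next.

```bash
cat > h.py <<'E'
import numpy as np, cv2
from workcell import *
from scipy.spatial.transform import Rotation as R
def und(f,uv):
    uv=np.atleast_2d(np.float64(uv)).reshape(-1,1,2)
    return cv2.undistortPoints(uv,f["mtx"],np.array([f["k1"],0,0,0,0.]),None,None,None).reshape(-1,2) if False else cv2.undistortPoints(uv,f["mtx"],np.array([f["k1"],0,0,0,0.])).reshape(-1,2)
def toplane(f,uv,z):
    n=und(f,uv); E=f["extrinsics"]; Rm=E[:3,:3]; c=-Rm.T@E[:3,3]
    d=np.c_[n,np.ones(len(n))]@Rm
    return c+d*((z-c[2])/d[:,2])[:,None]
def proj(f,P):
    P=np.atleast_2d(np.float64(P)); E=f["extrinsics"]
    rv=cv2.Rodrigues(E[:3,:3])[0]
    return cv2.projectPoints(P,rv,E[:3,3],f["mtx"],np.array([f["k1"],0,0,0,0.]))[0].reshape(-1,2)
def crop(f,x0,y0,w,h,s,name):
    cv2.imwrite(name,cv2.resize(f["img"][y0:y0+h,x0:x0+w],None,fx=s,fy=s,interpolation=cv2.INTER_CUBIC))
def mask(f,lo,hi,roi):
    hsv=cv2.cvtColor(f["img"],cv2.COLOR_BGR2HSV); m=cv2.inRange(hsv,np.array(lo),np.array(hi))
    k=np.zeros_like(m);x0,y0,w,h=roi;k[y0:y0+h,x0:x0+w]=255
    return m&k
E
python3 - <<'E'
from h import *
f=grab_frame("top"); crop(f,145,135,180,130,4.4,"pics/b_top.png")
g=grab_frame("scene"); crop(g,150,150,170,110,4.6,"pics/b_scene.png")
roi=(150,140,165,120)
# blue rim
m=mask(f,(105,120,40),(130,255,255),roi); 
cs,_=cv2.findContours(m,cv2.RETR_EXTERNAL,cv2.CHAIN_APPROX_NONE); c=max(cs,key=cv2.contourArea)
print(cv2.contourArea(c),cv2.fitEllipse(c), cv2.minEnclosingCircle(c))
mr=mask(f,(0,150,100),(6,255,255),roi); print("red",np.argwhere(mr>0).mean(0)[::-1],(mr>0).sum())
mr=mask(g,(0,150,100),(6,255,255),(240,155,50,50)); a=np.argwhere(mr>0);print("red scene",a.mean(0)[::-1],a.min(0),a.max(0),len(a))
m=mask(f,(8,150,90),(18,255,255),roi); cs,_=cv2.findContours(m,cv2.RETR_EXTERNAL,cv2.CHAIN_APPROX_NONE)
pts=np.vstack([c for c in cs if cv2.contourArea(c)>20]); r=cv2.minAreaRect(pts);print("board",r,cv2.boxPoints(r))
w=toplane(f,cv2.boxPoints(r),0.014);print(w)
E
```

```text
351.5 ((247.0383758544922, 186.07456970214844), (65.99351501464844, 66.43720245361328), 104.84806060791016) ((246.69497680664062, 185.1737518310547), 34.8879508972168)
red [253.5  165.64] 50
red scene [264.50537634 174.19354839] [168 261] [181 268] 93
board ((222.67356872558594, 201.4968719482422), (71.312255859375, 118.732177734375), 65.77225494384766) [[153.90433 193.34302]
 [262.17877 144.61954]
 [291.4428  209.65073]
 [183.16837 258.3742 ]]
[[0.4891775  0.54477355 0.014     ]
 [0.64914098 0.21169742 0.014     ]
 [0.44548236 0.11871747 0.014     ]
 [0.29266857 0.44395959 0.014     ]]
```

View pics/b_top.png

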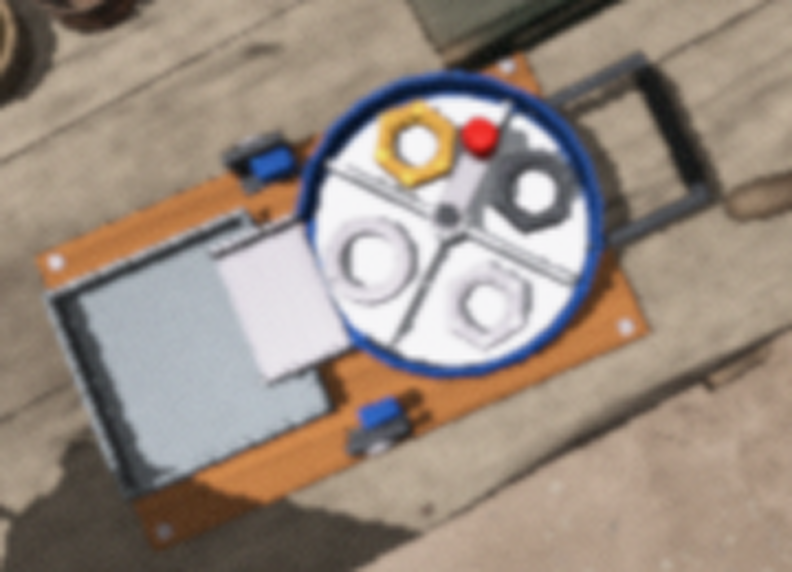

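View pics/b_scene.png

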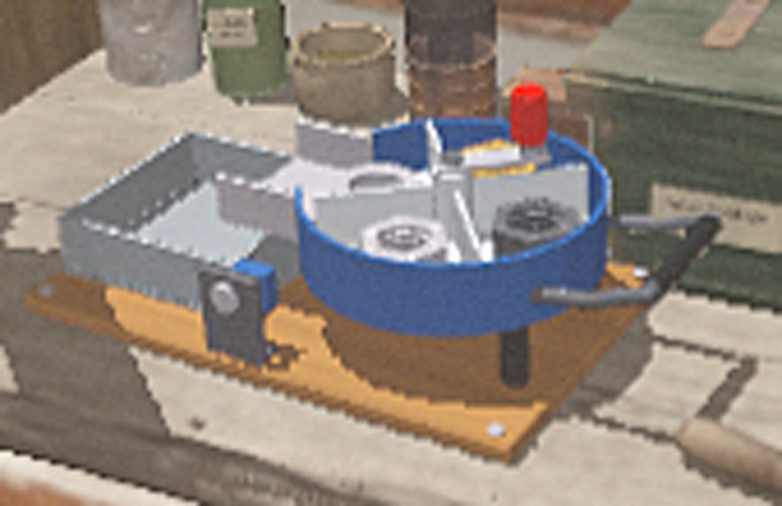

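```bash
python3 - <<'E'
from h import *
f=grab_frame("top"); g=grab_frame("scene")
hsv=cv2.cvtColor(f["img"],cv2.COLOR_BGR2HSV)
# rim outer: convex hull of blue biggest blob(s), excluding brackets
m=mask(f,(100,90,30),(130,255,255),(205,140,90,90))
n,l,st,ce=cv2.connectedComponentsWithStats(m)
print(st[1:],ce[1:])
pts=np.vstack([np.argwhere(l==i)[:,::-1] for i in range(1,n) if st[i,4]>0 and np.hypot(*(ce[i]-[247,186]))<38])
P=toplane(f,pts.astype(float),0.109)[:,:2]
hull=cv2.convexHull(P.astype(np.float32))[:,0]
A=np.c_[2*hull,np.ones(len(hull))];s=np.linalg.lstsq(A,(hull**2).sum(1),rcond=None)[0]
C=s[:2];print("rim c",C,"r",np.sqrt(s[2]+C@C))
# knob
mr=mask(f,(0,140,80),(7,255,255),(240,150,30,30));a=np.argwhere(mr>0)[:,::-1].mean(0)
K=toplane(f,a,0.165)[0];print("knob",K,a)
mg=mask(g,(0,140,80),(7,255,255),(240,155,50,50));b=np.argwhere(mg>0)[:,::-1].mean(0)
print("knob scene z.152",toplane(g,b,0.152),b)
# handle: corners in crop
for p in [(640,62),(703,190),(672,125)]:
    q=np.array(p)/4.4+[145,135]; print(p,toplane(f,q,0.100))
print("pivot",toplane(f,np.array([447,215])/4.4+[145,135],0.115))
for yaw in (24.5,25.2,26):
  y=np.radians(yaw);X=np.array([np.cos(y),np.sin(y)]);Y=np.array([-X[1],X[0]])
  d=K[:2]-C;print(yaw,"wheel",np.degrees(np.arctan2(d[1],d[0]))-yaw+45,np.hypot(*d))
# walls: spokes ends crop px at top of walls z .113
for p in [(332,163),(578,284),(515,105),(395,342),]:
    print("wall",toplane(f,np.array(p)/4.4+[145,135],0.113)[0,:2]-C, )
o=observe();q=o["orientation"];print(R.from_quat(np.r_[q[1:],q[0]]).as_matrix())
for p in [(243,147),(372,88)]: print("chest",toplane(f,p,0.0),toplane(f,p,.15))
E
```

```text
[[213 151  70  70 641]
 [205 168   7   8  46]
 [227 226   9   4  29]] [[250.99375975 177.11544462]
 [207.73913043 171.5       ]
 [231.44827586 227.79310345]]
rim c [0.50419978 0.25106719] r 0.09855982334981572
knob [0.54785125 0.2315773  0.165     ] [253.55769231 165.78846154]
knob scene z.152 [[0.55446244 0.23217429 0.152     ]] [264.43298969 174.41237113]
(640, 62) [[0.61270743 0.12847894 0.1       ]]
(703, 190) [[0.52793736 0.08721559 0.1       ]]
(672, 125) [[0.57072975 0.1073868  0.1       ]]
pivot [[0.50654029 0.25208191 0.115     ]]
24.5 wheel -3.560231749807407 0.04780488445560366
25.2 wheel -4.260231749807403 0.04780488445560366
26 wheel -5.060231749807407 0.04780488445560366
wall [0.03556185 0.07620268]
wall [-0.04054973 -0.08330377]
wall [ 0.07546111 -0.0412385 ]
wall [-0.07947734  0.0322421 ]
[[-2.68421469e-04  3.47385114e-01  9.37722513e-01]
 [-6.19765350e-04  9.37722308e-01 -3.47385216e-01]
 [-9.99999772e-01 -6.74413571e-04 -3.64075432e-05]]
chest [[0.64451249 0.27288002 0.        ]] [[0.60361412 0.26237941 0.15      ]]
chest [[ 0.84421261 -0.13817071  0.        ]] [[ 0.7765158  -0.09351103  0.15      ]]
```

```bash
python3 - <<'E'
from h import *
f=grab_frame("top"); g=grab_frame("scene")
crop(g,260,130,170,120,4.6,"pics/c_scene.png"); crop(f,200,60,180,130,4.4,"pics/c_top.png")
o=observe();print(o['t'])
E
```

```text
0.45
```

View pics/c_scene.png

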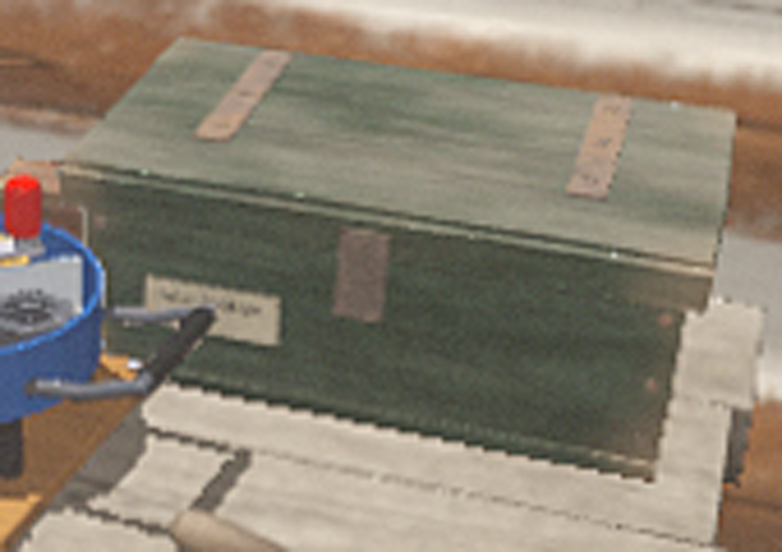

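View pics/c_top.png

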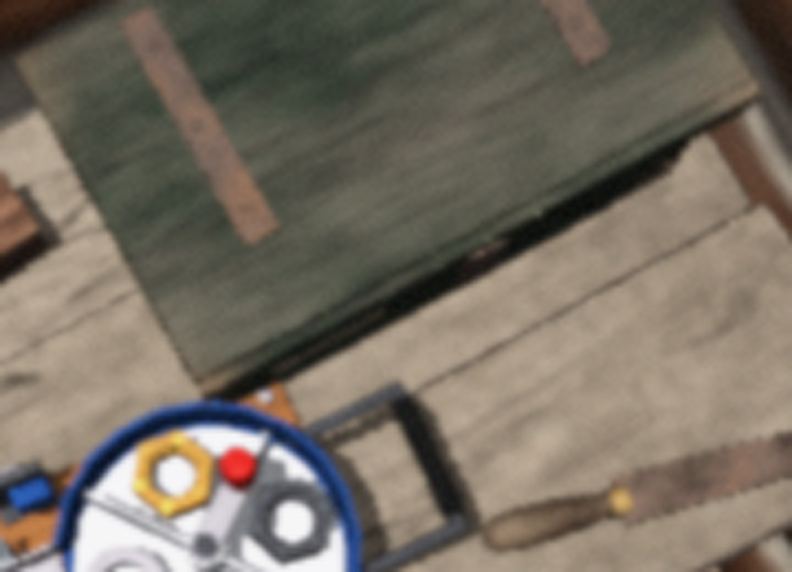

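```bash
python3 - <<'E'
from h import *
f=grab_frame("top"); g=grab_frame("scene")
def tri(p,q):
    a=und(f,np.array(p)/4.4+[200,60]); b=und(g,np.array(q)/4.6+[260,130])
    X=cv2.triangulatePoints(f["extrinsics"][:3],g["extrinsics"][:3],a.T,b.T);return (X[:3]/X[3]).ravel()
A=tri((200,388),(62,168));B=tri((755,95),(712,273));K=tri((238,463),(24,182))
print(A,B,K)
C=np.array([.504,.251]);y=np.radians(25.2);X=np.array([np.cos(y),np.sin(y)]);Y=np.array([-X[1],X[0]])
for p in (A,B,K): print((p[:2]-C)@X,(p[:2]-C)@Y)
E
```

```text
[0.60139438 0.25366186 0.15521299] [ 0.79526555 -0.09366634  0.15688554] [0.5510315  0.22847034 0.16905284]
0.08925843544468227 -0.039059982950705036
0.11679315661139411 -0.43587827143954383
0.03296270767822505 -0.04041048465100125
```

Emit:
apply_moves(slide=[[-0.01,-0.01,0.018],[-0.02,-0.03,0.054],[-0.02,-0.055,0.099],[-0.02,-0.081,0.145],[-0.02,-0.107,0.192],[-0.02,-0.133,0.239],[-0.02,-0.159,0.286],[-0.02,-0.185,0.332],[-0.02,-0.208,0.374],[-0.02,-0.226,0.406],[-0.02,-0.238,0.428],[-0.02,-0.242,0.436]], twist=[[-2,0,0],[-6,0,0],[-11,0,0],[-16,0,0],[-21,0,0],[-26,0,0],[-31,0,0],[-36,0,0],[-40,0,0],[-43,0,0],[-45,0,0],[-45.5,0,0]], fingers=0.06)

```text
t: 2.05
eef_pos: [0.5517, 0.2291, 0.2137]
orientation: [0.69, -0.153, 0.69, 0.153]
wrist_force: [-0.2, 0.5, -0.7]
width: 0.647
```

```bash
cat >> h.py <<'E'
def Rt():
    q=observe()["orientation"];return R.from_quat(np.r_[q[1:],q[0]]).as_matrix()
E
python3 - <<'E'
from h import *
o=observe();M=Rt();print(o["eef_pos"],M,o["joint_pos"],o["width"],o["t"])
f=grab_frame("wrist");cv2.imwrite("pics/d_wrist.png",f["img"])
k=mask(f,(0,140,60),(7,255,255),(0,0,512,384));a=np.argwhere(k>0)[:,::-1];print(a.mean(0),len(a),toplane(f,a.mean(0),.165))
E
```

```text
[0.55174635 0.22910883 0.21366037] [[ 3.19277617e-04 -4.22354346e-01  9.06430750e-01]
 [-8.06354770e-04  9.06430393e-01  4.22354463e-01]
 [-9.99999624e-01 -8.65753086e-04 -5.11645051e-05]] [-0.32407587  0.51821249 -0.17143437  1.55221445  0.0969615   1.07954068
  1.48761948] 0.6467988670583796 2.05
[262.40483384 196.31117825] 662 [[0.54677475 0.22807196 0.165     ]]
```

View pics/d_wrist.png

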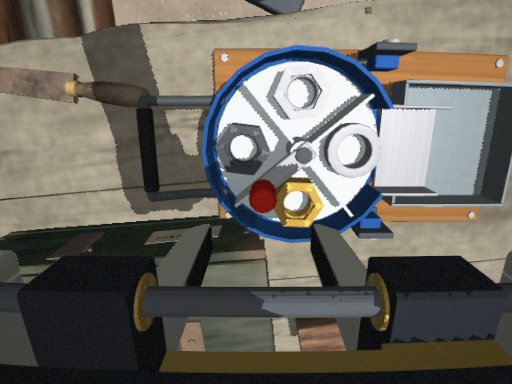

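The wrist view shows the carousel square to the tool: pivot at (304,153), handle bar x≈148 from y 108 to 192, knob (262,196), brass nut (299,201). I'll use it to refine the pose.

```bash
python3 - <<'E'
from h import *
f=grab_frame("wrist")
m=mask(f,(105,110,30),(130,255,255),(190,40,200,210))
n,l,st,ce=cv2.connectedComponentsWithStats(m);i=1+np.argmax(st[1:,4]);pts=np.argwhere(l==i)[:,::-1].astype(float)
P=toplane(f,pts,0.109)[:,:2];P=P[np.linalg.norm(P-[.504,.251],axis=1)<.1035]
hull=cv2.convexHull(P.astype(np.float32))[:,0]
A=np.c_[2*hull,np.ones(len(hull))];s=np.linalg.lstsq(A,(hull**2).sum(1),rcond=None)[0];C=s[:2];print("rim",C,np.sqrt(s[2]+C@C))
t=lambda p,z:toplane(f,p,z)[0,:2]
print("pivot",t((304,153),.115))
h1,h2=t((144,104),.1),t((151,194),.1);print("handle",h1,h2,(h1+h2)/2,np.linalg.norm(h1-h2),np.degrees(np.arctan2(*(h2-h1)[::-1])))
b1,b2=t((214,51),.014),t((506,57),.014);print("board edge",np.degrees(np.arctan2(*(b2-b1)[::-1]))-90,np.linalg.norm(b2-b1))
# walls
for p,q in [((372,96),(236,206)),((243,82),(350,214))]:
    a,b=t(p,.113),t(q,.113);print("wall",np.degrees(np.arctan2(*(a-b)[::-1])))
k=mask(f,(0,140,60),(7,255,255),(0,0,512,384));a=np.argwhere(k>0)[:,::-1]
e=cv2.fitEllipse(cv2.convexHull(a.astype(np.int32)));print(e,t(e[0],.16))
o=observe();print("tcp proj at .171",proj(f,np.r_[o["eef_pos"][:2],.171]))
crop(f,190,40,210,160,3.8,"pics/e.png")
E
```

```text
rim [0.50391915 0.25206247] 0.09960749088168439
pivot [0.50347216 0.25284609]
handle [0.52775913 0.08946781] [0.61322553 0.12699637] [0.57049233 0.10823209] 0.09334291142769043 23.706427404990148
board edge 24.92257772139928 0.3677941619716695
wall 154.93984289386316
wall -114.85029444939252
((262.57562255859375, 195.78260803222656), (27.331005096435547, 32.98521423339844), 178.17239379882812) [0.5478597 0.2286881]
tcp proj at .171 [[263.25156932 203.76670389]]
```

View pics/e.png

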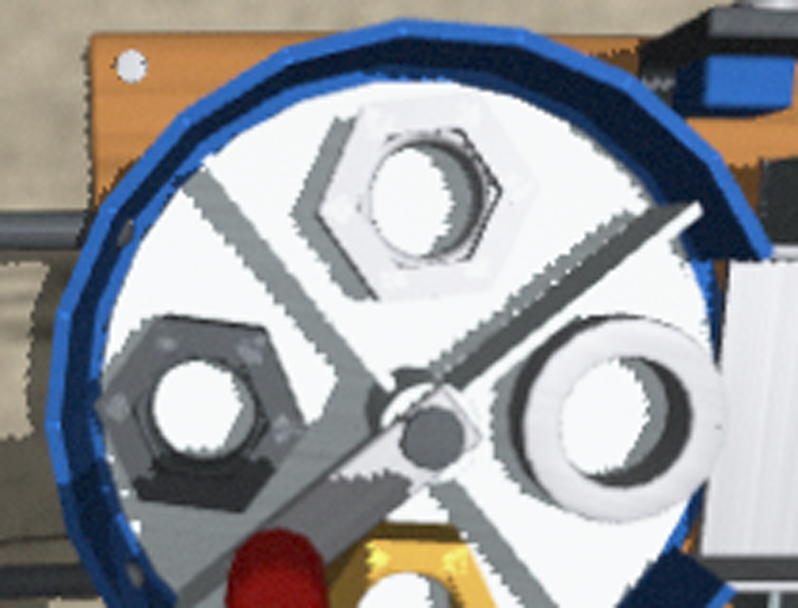

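Emit:
apply_moves(slide=[[0.012,0.001,-0.001],[0.032,0.001,-0.002],[0.052,0.001,-0.002],[0.068,0.001,-0.002],[0.076,0.001,-0.002],[0.077,0.001,-0.002]], twist=[[0,0,0],[0,0,0],[0,0,0],[0,0,0],[0,0,0],[0,0,0]])

```text
t: 2.9
eef_pos: [0.5479, 0.2315, 0.1363]
orientation: [0.69, -0.154, 0.69, 0.154]
wrist_force: [-0.7, 0.8, -0.3]
width: 0.645
```

```bash
python3 - <<'E'
from h import *
f=grab_frame("wrist");cv2.imwrite("pics/f_wrist.png",f["img"])
o=observe();print(o["eef_pos"],o["wrist_force"],o["width"])
for n in("scene",):
  g=grab_frame(n);crop(g,170,90,200,150,4,"pics/f_scene.png")
E
```

```text
[0.54834652 0.23150655 0.13671959] [-0.24887352  0.13535188  0.44409801] 0.6453032595283732
```

View pics/f_wrist.png

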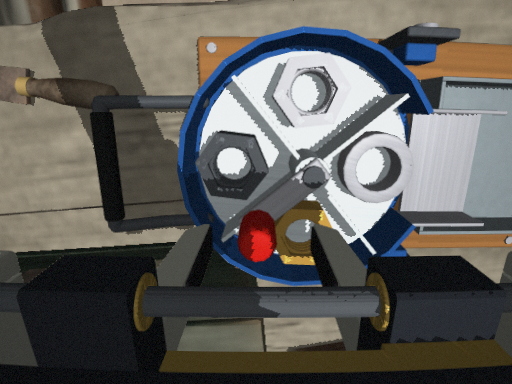

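View pics/f_scene.png

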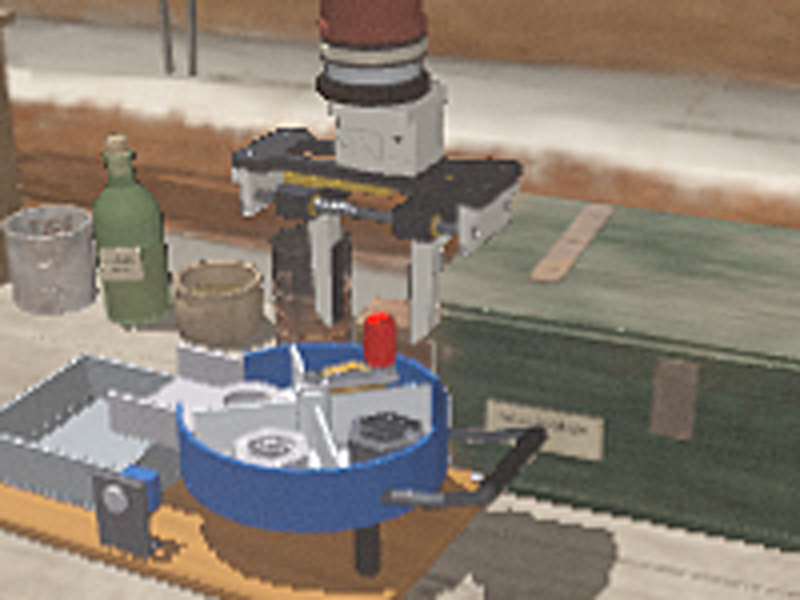

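```bash
python3 - <<'E'
from h import *
f=grab_frame("wrist");g=grab_frame("scene");o=observe();p=o["eef_pos"];M=Rt();print(p,o['t'])
for n,c in(("w",f),("s",g)):
    for y in(-.03,0,.03): 
        q=proj(c,p+M[:,1]*y)[0]; print(n,y,q, (q-[170,90])*4 if n=="s" else "")
    q=proj(c,[.549,.2297,.171])[0];print("knobtop",q,(q-[170,90])*4)
    q=proj(c,[.549,.2297,.135])[0];print("knobbot",q,(q-[170,90])*4)
a,b=und(f,(257,222)),und(g,(380/4+170,313/4+90))
X=cv2.triangulatePoints(f["extrinsics"][:3],g["extrinsics"][:3],a.T,b.T);print((X[:3]/X[3]).ravel())
E
```

```text
[0.54883396 0.23141163 0.13746166] 3.1
w -0.03 [217.17997062 224.18836841] 
w 0 [260.7339515  224.21429953] 
w 0.03 [304.28327614 224.16412184] 
knobtop [257.8932045  245.45075759] [351.57281801 621.80303038]
knobbot [258.40708967 222.08697259] [353.62835866 528.34789037]
s -0.03 [272.44883062 181.64705013] [409.79532247 366.58820052]
s 0 [263.09430108 179.58928447] [372.37720433 358.35713788]
s 0.03 [253.9563931  177.58101348] [335.82557239 350.32405393]
knobtop [263.37041904 169.18113824] [373.48167615 316.72455297]
knobbot [263.51079015 180.54534653] [374.04316061 362.18138612]
[0.53885863 0.2188638  0.17887874]
```

```bash
python3 - <<'E'
from h import *
g=grab_frame("scene");crop(g,230,135,70,60,10,"pics/g_scene.png")
t=grab_frame("top");crop(t,210,120,90,80,7,"pics/g_top.png");print(proj(t,observe()["eef_pos"]))
E
```

```text
[[253.99402715 167.60702185]]
```

View pics/g_scene.png

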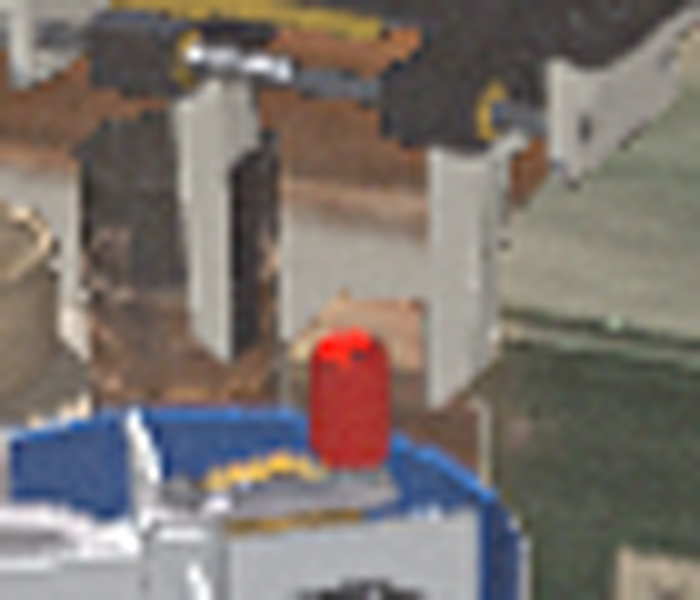

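View pics/g_top.png

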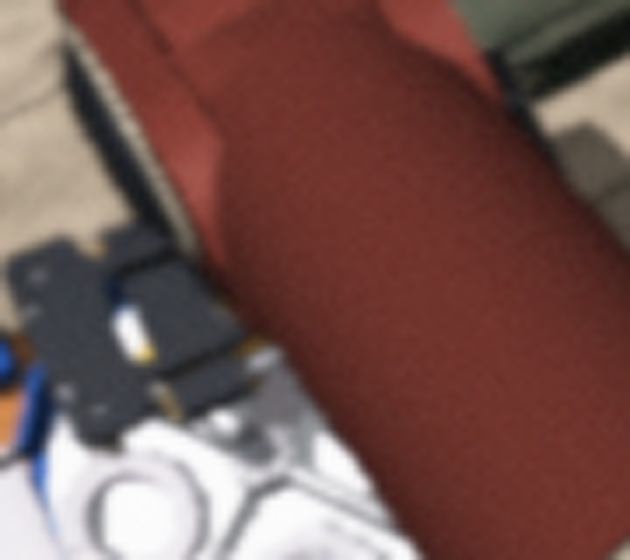

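```bash
python3 - <<'E'
from h import *
f=grab_frame("wrist");crop(f,180,190,170,90,4.6,"pics/h.png")
E
```

```text
(no output)
```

View pics/h.png

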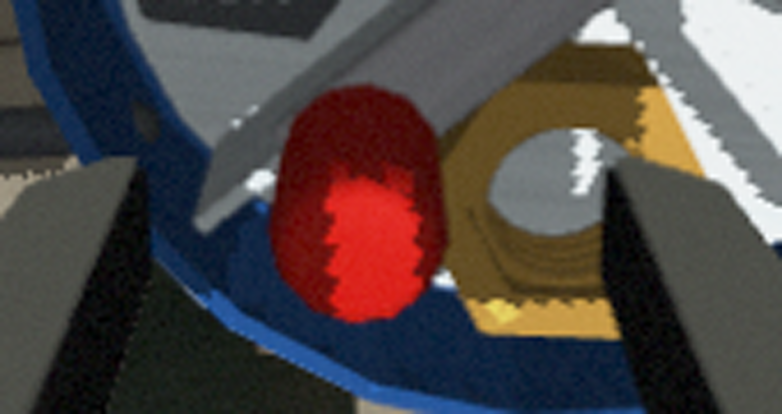

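```bash
python3 - <<'E'
from h import *
f=grab_frame("wrist");g=grab_frame("scene");p=observe()["eef_pos"];M=Rt()
for w,s in(((210,224.3),(272.8,175.7)),((312.6,225.9),(253.1,171))):
    a,b=und(f,w),und(g,s)
    X=cv2.triangulatePoints(f["extrinsics"][:3],g["extrinsics"][:3],a.T,b.T);X=(X[:3]/X[3]).ravel();print(X,M.T@(X-p),proj(f,X),proj(g,X))
E
```

```text
[0.55597968 0.19858731 0.1591668 ] [-0.02208599 -0.03267325 -0.00711839] [[207.58249035 226.41327639]] [[272.14662907 175.9937582 ]]
[0.52894969 0.25483634 0.16190511] [-0.02482828  0.02973075 -0.00765972] [[310.24352666 227.30719831]] [[252.52260333 171.05014321]]
```

Triangulating the finger ends from the wrist and scene views puts them about 22 mm above the reported TCP, with the sideways position correct. So the ends are at z≈0.16 and only reach the knob's top. I'll go lower in small steps and watch the force.

Emit:
apply_moves(slide=[[0.006,0,0],[0.013,0,0],[0.018,-0.001,0.0],[0.02,-0.001,0.0],[0.02,-0.001,0.0]], twist=[[0,0,0],[0,0,0],[0,0,0],[0,0,0],[0,0,0]])

```text
t: 3.98
eef_pos: [0.5487, 0.2302, 0.1165]
orientation: [0.69, -0.154, 0.69, 0.154]
wrist_force: [0.1, 0.6, -0.0]
width: 0.646
```

```bash
python3 - <<'E'
from h import *
f=grab_frame("wrist");g=grab_frame("scene");o=observe();print(o["eef_pos"],o["wrist_force"],o['t'])
a=cv2.resize(f["img"][170:270,170:350],None,fx=4,fy=4,interpolation=cv2.INTER_CUBIC)
b=cv2.resize(g["img"][145:190,230:302],None,fx=10,fy=4*1.0*1.0,interpolation=cv2.INTER_CUBIC)
crop(f,170,170,180,90,4,"pics/i_w.png");crop(g,230,135,70,60,10,"pics/i_s.png")
E
```

```text
[0.54886932 0.23036005 0.11685289] [-0.76296715 -0.19249865 -0.0900943 ] 4.075
```

View pics/i_s.png

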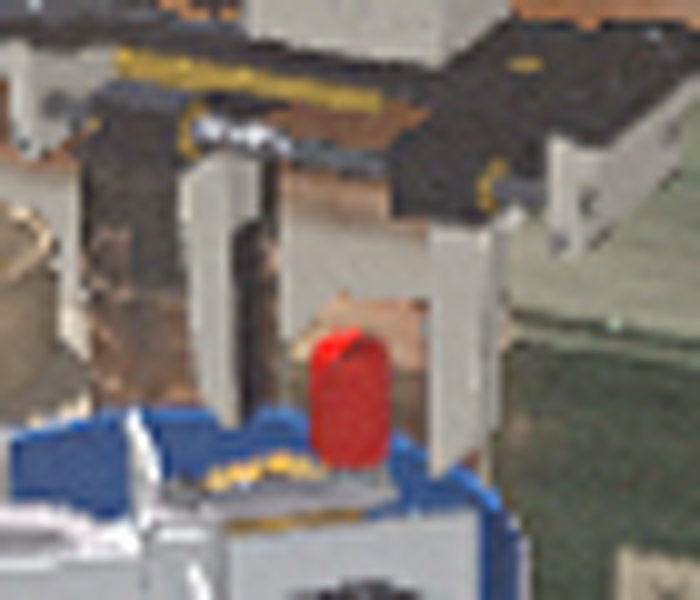

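View pics/i_w.png

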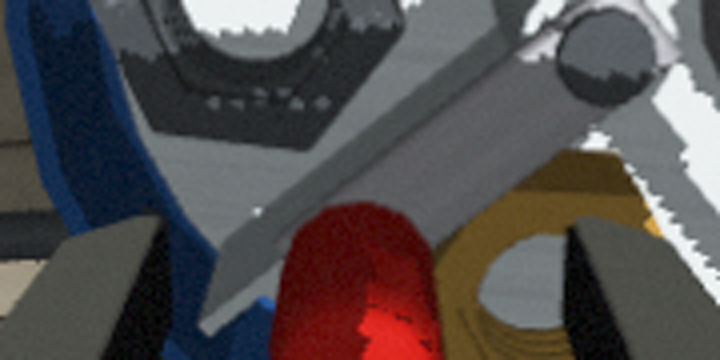

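The finger ends now sit about 3 mm above the bottom of the knob, with no contact force. Closing.

Emit:
apply_moves(slide=[[0,0,0],[0,0,0],[0,0,0],[0,0,0],[0,0,0],[0,0,0]], twist=[[0,0,0],[0,0,0],[0,0,0],[0,0,0],[0,0,0],[0,0,0]], fingers=0.0)

```text
t: 4.82
eef_pos: [0.5491, 0.2294, 0.1167]
orientation: [0.69, -0.154, 0.69, 0.153]
wrist_force: [2.6, -1.4, 0.4]
width: 0.253
```

```bash
python3 - <<'E'
from h import *
o=observe();p=o["eef_pos"];M=Rt();print(p,o["wrist_force"],o["width"]*93,M[:,1],M[:,2])
C=np.array([.504,.252]);d=p[:2]-C;a0=np.degrees(np.arctan2(d[1],d[0]));r=np.hypot(*d);print(r,a0, "wheel",a0-25+45)
for i in range(0,13):
    a=np.radians(a0+ i*(70-a0)/12)
    q=C+.05*np.array([np.cos(a),np.sin(a)])-p[:2]; q3=np.r_[q,0]
    print(i,np.round((M.T@q3)*1000,1))
E
```

```text
[0.54914212 0.2294199  0.11674381] [ 2.58695499 -1.39912927  0.42610915] 23.514564015302085 [-0.42481185  0.90528097 -0.0011187 ] [ 9.05281581e-01  4.24812018e-01 -9.65674001e-05]
0.05047446924096582 -26.574225148741036 wheel -6.574225148741036
0 [-0.   0.4 -0.3]
1 [-0.   5.1  4.9]
2 [-0.  10.5  9.4]
3 [-0.  16.5 13. ]
4 [-0.  22.9 15.9]
5 [-0.  29.7 17.7]
6 [-0.  36.6 18.6]
7 [-0.1 43.6 18.6]
8 [-0.1 50.6 17.5]
9 [-0.1 57.3 15.5]
10 [-0.1 63.7 12.6]
11 [-0.1 69.6  8.8]
12 [-0.1 74.9  4.2]
```

Emit:
apply_moves(slide=[[0,0.002,0.002],[0,0.0051,0.0049],[0,0.0105,0.0094],[0,0.0165,0.013],[0,0.0229,0.0159],[0,0.0297,0.0177],[0,0.0366,0.0186]], twist=[[0,0,0],[0,0,0],[0,0,0],[0,0,0],[0,0,0],[0,0,0],[0,0,0]])

```text
t: 5.7
eef_pos: [0.549, 0.2717, 0.1167]
orientation: [0.689, -0.154, 0.691, 0.154]
wrist_force: [-2.6, -4.2, 4.3]
width: 0.25
```

```bash
python3 - <<'E'
from h import *
o=observe();p=o["eef_pos"];print(p,o["wrist_force"],o["moment"],o["width"]*93,np.hypot(*(p[:2]-[.504,.252])))
f=grab_frame("wrist");cv2.imwrite("pics/j.png",f["img"])
E
```

```text
[0.54898679 0.27169589 0.1167351 ] [-2.64926147 -4.15942298  4.25486271] [-0.84267721  0.48269692 -0.06234885] 23.230899166645496 0.04910945771560303
```

View pics/j.png

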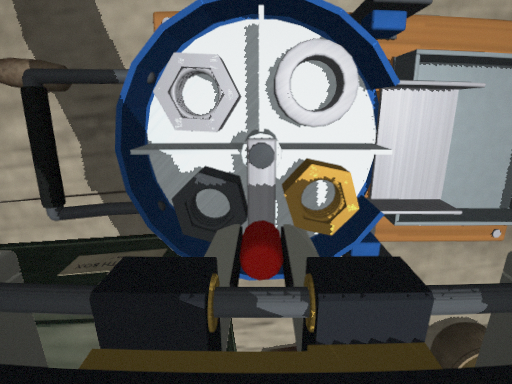

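The wheel follows: the view shows it turned about 48°, with the knob still gripped at (262,250). Continuing.

Emit:
apply_moves(slide=[[0,0.003,0.0002],[0,0.007,0.0],[0,0.014,-0.0011],[0,0.0207,-0.0031],[0,0.0271,-0.006],[0,0.033,-0.0098],[0,0.0383,-0.0144],[0,0.0383,-0.0144]], twist=[[0,0,0],[0,0,0],[0,0,0],[0,0,0],[0,0,0],[0,0,0],[0,0,0],[0,0,0]])

```text
t: 6.75
eef_pos: [0.5201, 0.2976, 0.1167]
orientation: [0.689, -0.155, 0.691, 0.153]
wrist_force: [-3.1, -6.6, 5.5]
width: 0.249
```

```bash
python3 - <<'E'
from h import *
o=observe();p=o["eef_pos"];d=p[:2]-[.504,.252];print(p,o["wrist_force"],o["width"]*93,np.hypot(*d),np.degrees(np.arctan2(d[1],d[0])))
f=grab_frame("wrist");cv2.imwrite("pics/k.png",f["img"])
E
```

```text
[0.52011951 0.29760429 0.11671121] [-3.0866142  -6.63234971  5.4813967 ] 23.138264506242546 0.048369302681236424 70.53329203673411
```

View pics/k.png

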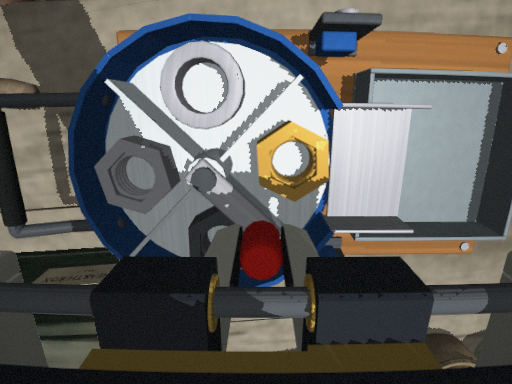

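Emit:
apply_moves(slide=[[0,0,0],[0,0,0],[-0.01,0,0],[-0.035,0,0],[-0.065,0,0],[-0.08,-0.01,-0.002],[-0.08,-0.04,-0.007],[-0.08,-0.08,-0.014],[-0.08,-0.125,-0.022],[-0.08,-0.165,-0.03],[-0.08,-0.187,-0.034],[-0.08,-0.193,-0.035]], twist=[[0,0,0],[0,0,0],[0,0,0],[0,0,0],[0,0,0],[0,0,0],[0,0,0],[0,0,0],[0,0,0],[0,0,0],[0,0,0],[0,0,0]], fingers=0.044)

```text
t: 8.3
eef_pos: [0.5714, 0.1075, 0.1966]
orientation: [0.69, -0.153, 0.691, 0.152]
wrist_force: [0.7, 0.1, 0.3]
width: 0.473
```

```bash
python3 - <<'E'
from h import *
o=observe();print(o["eef_pos"],o["wrist_force"],o["width"]*93,o["joint_pos"])
f=grab_frame("wrist");cv2.imwrite("pics/l.png",f["img"])
t=grab_frame("top");crop(t,145,135,180,130,4.4,"pics/l_top.png")
g=grab_frame("scene");crop(g,170,90,200,150,4,"pics/l_scene.png")
E
```

```text
[0.57144402 0.10748533 0.19656983] [0.71304664 0.08955994 0.34796521] 43.95437093173761 [-0.12660607  0.50805967 -0.15279679  1.62256598  0.08830764  1.01824153
  1.69927627]
```

View pics/l.png

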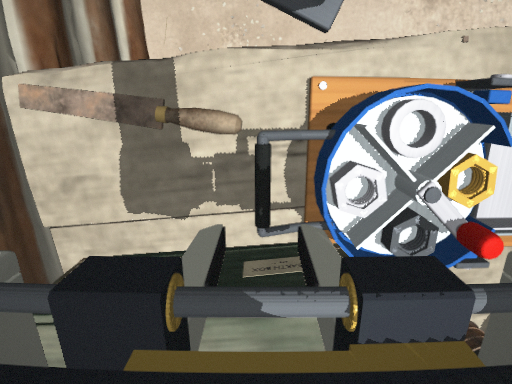

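View pics/l_top.png

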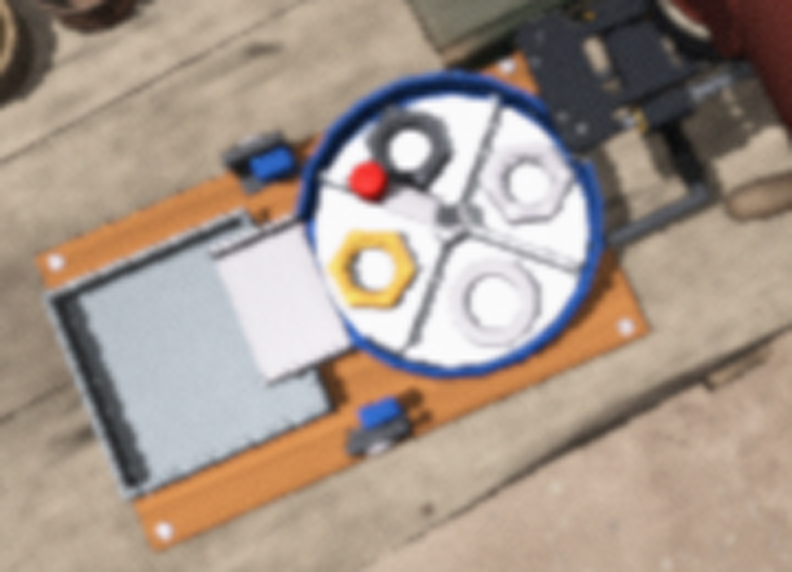

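View pics/l_scene.png

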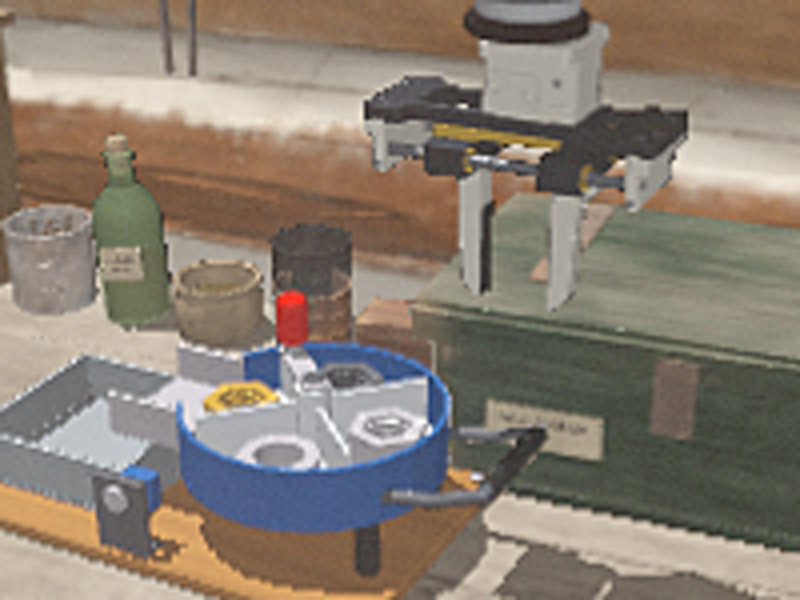

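```bash
python3 - <<'E'
from h import *
t=grab_frame("top");f=grab_frame("wrist")
T=lambda p:toplane(t,np.array(p)/4.4+[145,135],.113)[0,:2]
for p,q in[((322,180),(580,270)),((498,100),(408,350))]:
    d=T(p)-T(q);print("wall rel stand",np.degrees(np.arctan2(d[1],d[0]))-25)
m=mask(t,(0,140,80),(7,255,255),(200,150,80,50));a=np.argwhere(m>0)[:,::-1].mean(0);K=toplane(t,a,.165)[0,:2]
d=K-[.504,.2515];print("knob",K,np.hypot(*d),np.degrees(np.arctan2(d[1],d[0]))-25+45)
w=lambda p:toplane(f,p,.1)[0,:2]
h1,h2=w((262,133)),w((263,233));print(h1,h2,(h1+h2)/2,np.linalg.norm(h1-h2))
print(toplane(f,(263,183),.1))
o=observe();print(o["eef_pos"],Rt())
E
```

```text
wall rel stand 46.47928504404399
wall rel stand -43.33128748157986
knob [0.51990656 0.29819711] 0.04933191975670873 91.18948313928226
[0.52198746 0.09015728] [0.61497642 0.13531301] [0.56848194 0.11273514] 0.10337305053470258
[[0.56605791 0.11211003 0.1       ]]
[0.57067047 0.11214871 0.19674784] [[-3.23110342e-04 -4.27692890e-01  9.03924049e-01]
 [ 1.13008865e-03  9.03923363e-01  4.27692970e-01]
 [-9.99999309e-01  1.15970633e-03  1.91263894e-04]]
```

```bash
python3 - <<'E'
from h import *
f=grab_frame("wrist")
o=observe();print(o["t"],o["eef_pos"],np.abs(o["joint_vel"]).max());M=Rt()
m=mask(f,(0,0,0),(180,255,60),(245,135,40,90)); a=np.argwhere(m>0)[:,::-1]
xs=[np.argwhere(m[y]>0).mean() for y in range(150,216,10)];print(xs)
c=toplane(f,(np.mean(xs),183),.1)[0];print(c,(M.T@(c-o["eef_pos"])))
p=proj(f,o["eef_pos"]);print(p)
crop(f,190,110,150,110,5,"pics/m.png")
E
```

```text
8.6 [0.57070095 0.11209868 0.19674286] 0.0090356189693237
[np.float64(257.5), np.float64(257.5), np.float64(257.0), np.float64(257.0), np.float64(257.0), np.float64(257.0), np.float64(257.5)]
[0.56850739 0.10710262 0.1       ] [ 0.0967389  -0.00366849 -0.00413297]
[[260.87640183 223.84761291]]
```

View pics/m.png

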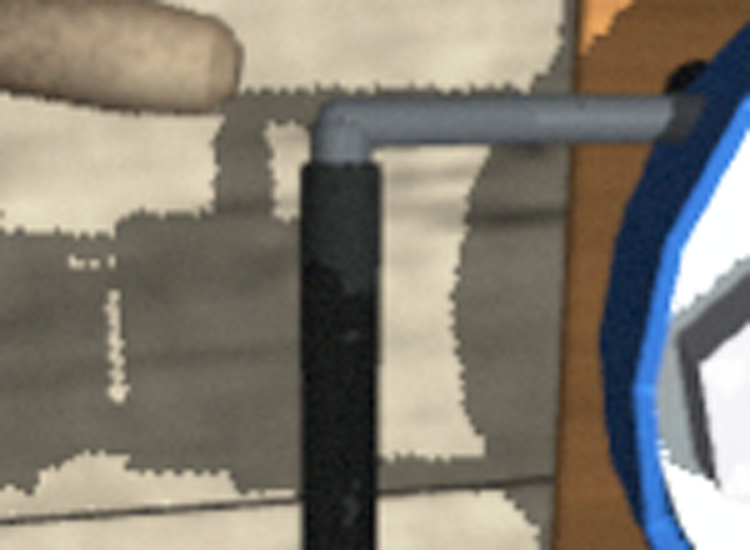

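Emit:
apply_moves(slide=[[0.015,-0.001,-0.001],[0.045,-0.002,-0.002],[0.075,-0.003,-0.002],[0.1,-0.0035,-0.002],[0.117,-0.0035,-0.002],[0.128,-0.0035,-0.002],[0.134,-0.0035,-0.002],[0.134,-0.0035,-0.002],[0.134,-0.0035,-0.002]], twist=[[0,0,0],[0,0,0],[0,0,0],[0,0,0],[0,0,0],[0,0,0],[0,0,0],[0,0,0],[0,0,0]])

```text
t: 9.72
eef_pos: [0.5714, 0.1064, 0.0635]
orientation: [0.691, -0.154, 0.69, 0.154]
wrist_force: [0.3, -0.4, -0.3]
width: 0.471
```

```bash
python3 - <<'E'
from h import *
f=grab_frame("wrist");g=grab_frame("scene");o=observe();print(o["t"],o["eef_pos"],o["wrist_force"])
crop(f,130,130,260,190,3,"pics/n_w.png");crop(g,245,130,90,80,8,"pics/n_s.png")
E
```

```text
9.825 [0.57130047 0.10637865 0.06342893] [-0.27786263  0.16529736  0.25663807]
```

View pics/n_w.png

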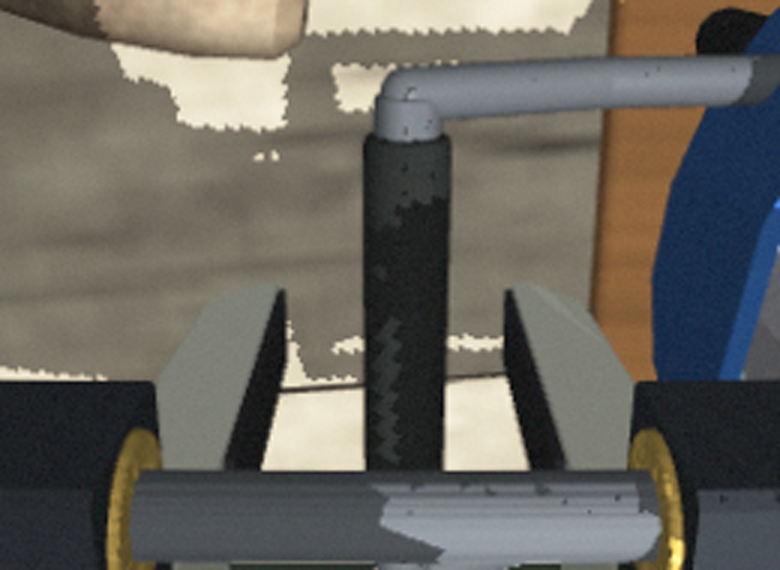

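View pics/n_s.png

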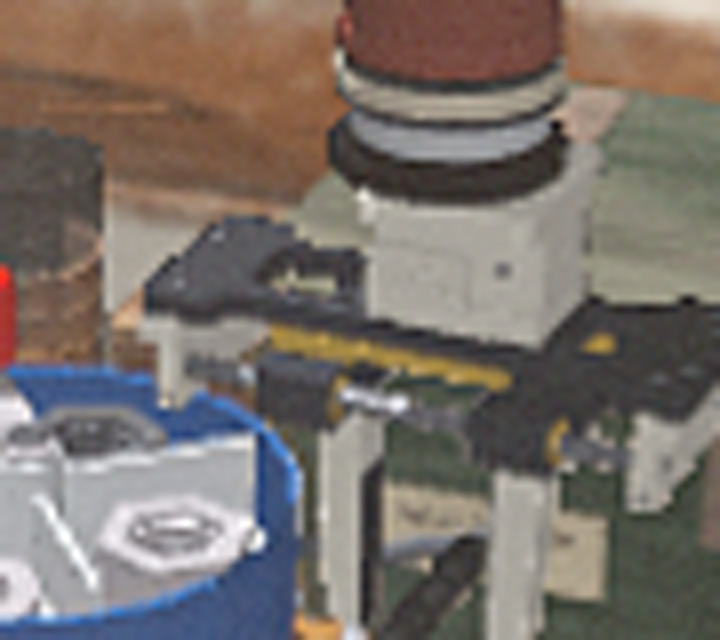

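The bar stands centred between the fingers with no force. Closing.

Emit:
apply_moves(slide=[[0,0,0],[0,0,0],[0,0,0],[0,0,0],[0,0,0]], twist=[[0,0,0],[0,0,0],[0,0,0],[0,0,0],[0,0,0]], fingers=0.0)

```text
t: 10.45
eef_pos: [0.57, 0.1079, 0.0628]
orientation: [0.69, -0.154, 0.69, 0.155]
wrist_force: [-2.3, 3.4, 1.3]
width: 0.164
```

```bash
python3 - <<'E'
from h import *
o=observe();print(o["t"],o["eef_pos"],o["wrist_force"],o["width"]*93,o["joint_pos"]);M=Rt()
Y=np.array([-np.sin(np.radians(25)),np.cos(np.radians(25)),0])
b,h=.257,.040
for a in np.arange(0,.86,.05):
    c,s=np.cos(a),np.sin(a)
    # handle rel axis: (-b,h) ; tipping: handle goes up
    y=-b*c+h*s; z=b*s+h*c
    d=Y*(y+b)+np.array([0,0,z-h]); print(round(a,2),np.round(M.T@d*1000,1))
E
```

```text
10.45 [0.57001231 0.10794892 0.06275836] [-2.28606188  3.4226921   1.32357636] 15.244520568948014 [-0.13907885  0.66590144 -0.13462345  1.76980294  0.12370163  0.71487409
  1.67238701]
0.0 [0. 0. 0.]
0.05 [-12.8   2.3   0. ]
0.1 [-25.4   5.3   0. ]
0.15 [-37.9   8.9   0. ]
0.2 [-50.2  13.2   0. ]
0.25 [-62.3  18.    0.1]
0.3 [-74.1  23.5   0.1]
0.35 [-85.6  29.5   0.1]
0.4 [-96.8  36.1   0.1]
0.45 [-1.077e+02  4.320e+01  1.000e-01]
0.5 [-118.2   50.9    0.2]
0.55 [-128.3   59.1    0.2]
0.6 [-138.    67.8    0.2]
0.65 [-147.2   76.9    0.3]
0.7 [-156.    86.5    0.3]
0.75 [-164.2   96.6    0.3]
0.8 [-172.   107.     0.4]
0.85 [-179.2  117.8    0.4]
```

Emit:
apply_moves(slide=[[-0.006,0.001,0],[-0.0128,0.0023,0],[-0.0254,0.0053,0],[-0.0379,0.0089,0],[-0.044,0.011,0],[-0.0502,0.0132,0]], twist=[[0,0,0],[0,0,0],[0,0,0],[0,0,0],[0,0,0],[0,0,0]])

```text
t: 11.2
eef_pos: [0.5648, 0.119, 0.1123]
orientation: [0.69, -0.154, 0.69, 0.155]
wrist_force: [1.3, 4.9, -9.6]
width: 0.164
```

```bash
python3 - <<'E'
from h import *
o=observe();print(o["t"],o["eef_pos"],o["wrist_force"],o["width"]*93)
g=grab_frame("scene");crop(g,160,90,200,150,4,"pics/o_s.png")
E
```

```text
11.2 [0.56481064 0.11904189 0.11228748] [ 1.33302902  4.88449705 -9.63759666] 15.218543173976004
```

View pics/o_s.png

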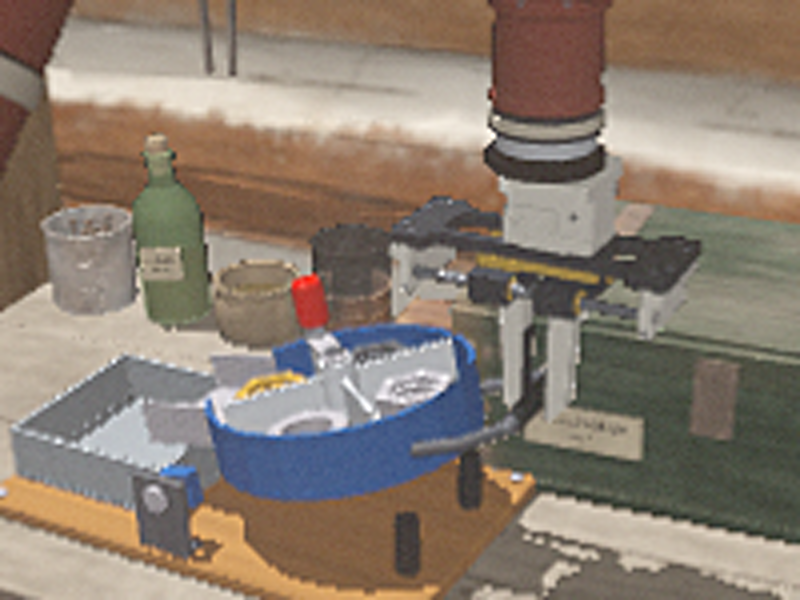

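Emit:
apply_moves(slide=[[-0.006,0.0024,0],[-0.0121,0.0048,0],[-0.0239,0.0103,0],[-0.0354,0.0163,0],[-0.0466,0.0229,0],[-0.0575,0.03,0],[-0.068,0.0377,0],[-0.0781,0.0459,0],[-0.0878,0.0546,0],[-0.097,0.0637,0],[-0.1015,0.0685,0],[-0.1015,0.0685,0]], twist=[[0,0,0],[0,0,0],[0,0,0],[0,0,0],[0,0,0],[0,0,0],[0,0,0],[0,0,0],[0,0,0],[0,0,0],[0,0,0],[0,0,0]])

```text
t: 12.75
eef_pos: [0.5373, 0.1785, 0.2162]
orientation: [0.691, -0.155, 0.689, 0.153]
wrist_force: [4.6, -3.3, -1.7]
width: 0.162
```

```bash
python3 - <<'E'
from h import *
o=observe();print(o["t"],o["eef_pos"],o["wrist_force"],o["width"]*93)
g=grab_frame("scene");crop(g,160,90,200,150,4,"pics/p_s.png")
t=grab_frame("top");crop(t,145,135,180,130,4.4,"pics/p_t.png")
E
```

```text
12.75 [0.53734662 0.17847178 0.21620597] [ 4.57323093 -3.31478829 -1.73403979] 15.08981432417815
```

View pics/p_s.png

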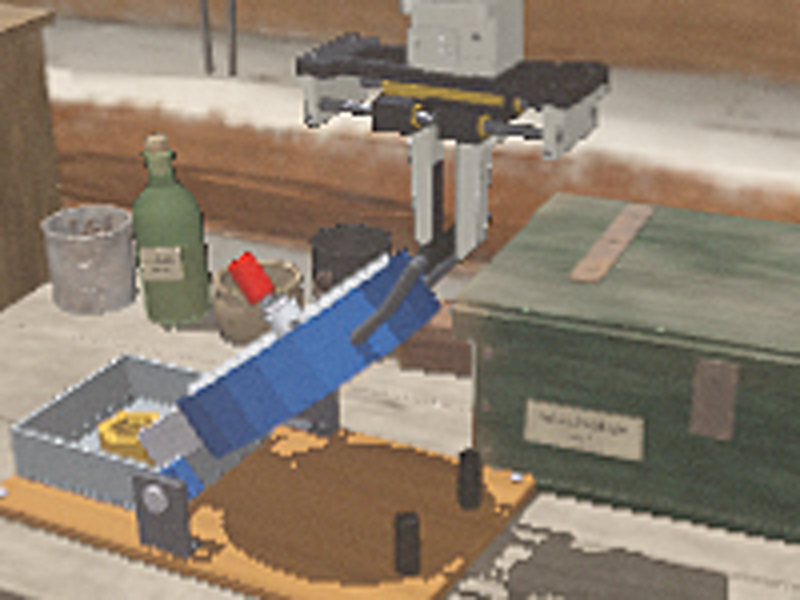

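View pics/p_t.png

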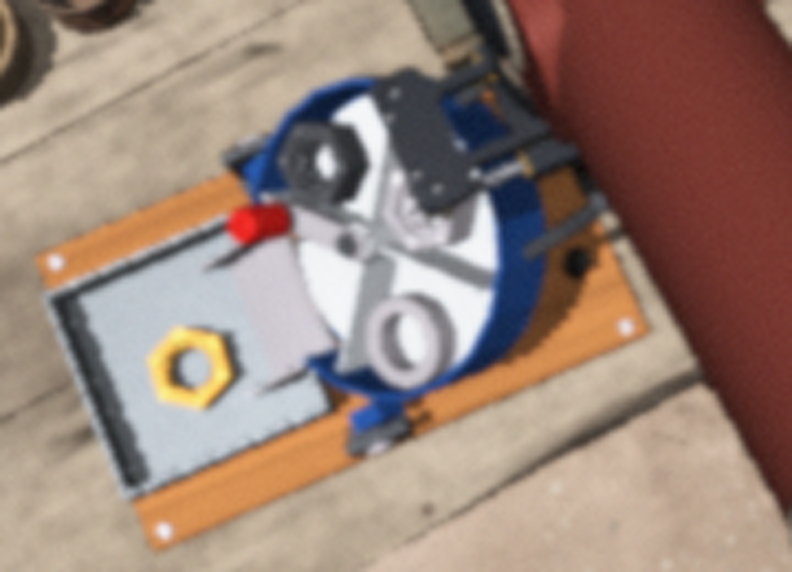

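The brass nut lies flat in the tray at (190,367) in the top crop, and the other three parts are still in their compartments. Lowering slowly.

Emit:
apply_moves(slide=[[0.006,-0.0065,0],[0.0137,-0.0139,0],[0.0234,-0.0226,0],[0.0335,-0.0308,0],[0.044,-0.0385,0],[0.0549,-0.0456,0],[0.0661,-0.0522,0],[0.0776,-0.0582,0],[0.0894,-0.0637,0],[0.0955,-0.0662,0],[0.1015,-0.0685,0],[0.1015,-0.0685,0]], twist=[[0,0,0],[0,0,0],[0,0,0],[0,0,0],[0,0,0],[0,0,0],[0,0,0],[0,0,0],[0,0,0],[0,0,0],[0,0,0],[0,0,0]])

```text
t: 14.35
eef_pos: [0.5647, 0.1184, 0.1122]
orientation: [0.69, -0.154, 0.691, 0.154]
wrist_force: [3.1, -1.7, -4.6]
width: 0.159
```

```bash
python3 - <<'E'
from h import *
o=observe();print(o["t"],o["eef_pos"],o["wrist_force"],o["width"]*93)
E
```

```text
14.35 [0.56471382 0.11836409 0.11224359] [ 3.11752017 -1.72905286 -4.59646446] 14.826577392429817
```

Emit:
apply_moves(slide=[[0.006,-0.002,0],[0.0123,-0.0043,0],[0.0185,-0.006,0],[0.0248,-0.0079,0],[0.031,-0.0095,0],[0.0365,-0.0106,0],[0.041,-0.0116,0],[0.0445,-0.0122,0],[0.047,-0.0127,0],[0.0488,-0.013,0],[0.05,-0.0132,0],[0.05,-0.0132,0]], twist=[[0,0,0],[0,0,0],[0,0,0],[0,0,0],[0,0,0],[0,0,0],[0,0,0],[0,0,0],[0,0,0],[0,0,0],[0,0,0],[0,0,0]])

```text
t: 15.85
eef_pos: [0.5699, 0.1078, 0.0671]
orientation: [0.69, -0.154, 0.69, 0.155]
wrist_force: [-8.1, 1.4, 18.5]
width: 0.166
```

```bash
python3 - <<'E'
from h import *
o=observe();print(o["t"],o["eef_pos"],o["wrist_force"],o["width"]*93)
g=grab_frame("scene");crop(g,160,90,200,150,4,"pics/q_s.png")
E
```

```text
15.85 [0.56985875 0.10784462 0.06709158] [-8.06331645  1.39514796 18.45929315] 15.445478215911562
```

View pics/q_s.png

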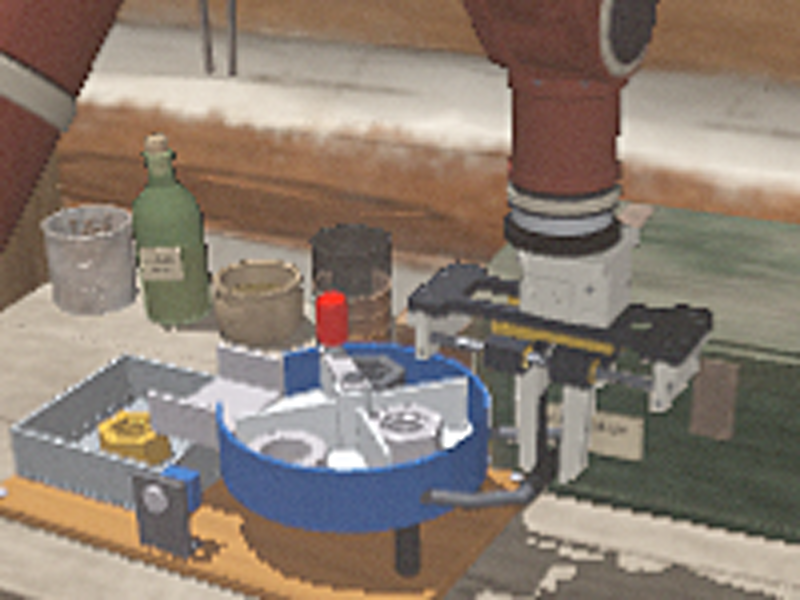

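The carousel rests on its stops: the upward force of 18 N means the grip slipped a few mm on the bar. I'll ease up slightly, open, and lift clear.

Emit:
apply_moves(slide=[[-0.002,0,0],[-0.003,0,0],[-0.003,0,0]], twist=[[0,0,0],[0,0,0],[0,0,0]])

```text
t: 16.27
eef_pos: [0.5697, 0.1078, 0.0672]
orientation: [0.69, -0.154, 0.69, 0.155]
wrist_force: [-4.7, 3.2, 7.1]
width: 0.16
```

Emit:
apply_moves(slide=[[0,0,0],[0,0,0],[0,0,0],[-0.01,0,0],[-0.03,0,0],[-0.06,0,0],[-0.1,0,0],[-0.135,0,0],[-0.155,0,0],[-0.16,0,0],[-0.16,0,0]], twist=[[0,0,0],[0,0,0],[0,0,0],[0,0,0],[0,0,0],[0,0,0],[0,0,0],[0,0,0],[0,0,0],[0,0,0],[0,0,0]], fingers=0.044)

```text
t: 17.65
eef_pos: [0.5706, 0.1061, 0.2258]
orientation: [0.69, -0.154, 0.69, 0.154]
wrist_force: [0.8, -0.2, -0.0]
width: 0.473
```

```bash
python3 - <<'E'
from h import *
o=observe();print(o["t"],o["eef_pos"],o["wrist_force"],o["width"]*93)
g=grab_frame("scene");crop(g,160,90,200,150,4,"pics/r_s.png")
t=grab_frame("top");crop(t,145,135,180,130,4.4,"pics/r_t.png")
w=grab_frame("wrist");cv2.imwrite("pics/r_w.png",w["img"])
E
```

```text
17.65 [0.57058983 0.10609077 0.22577464] [ 0.78543833 -0.17517511 -0.03211842] 44.01396423060674
```

View pics/r_s.png

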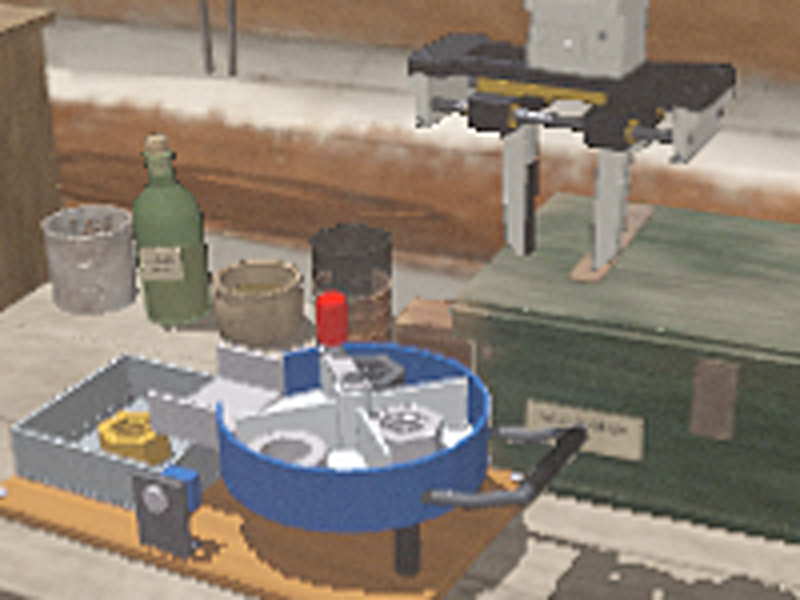

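View pics/r_t.png

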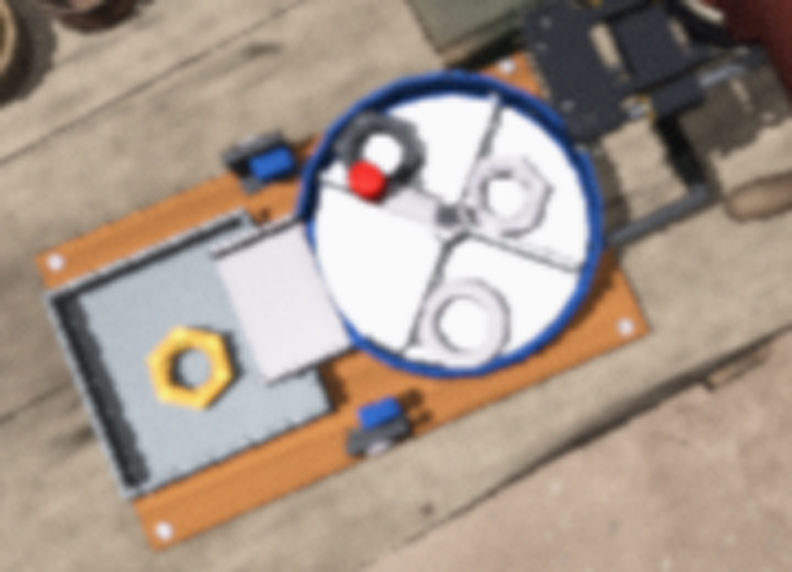

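View pics/r_w.png

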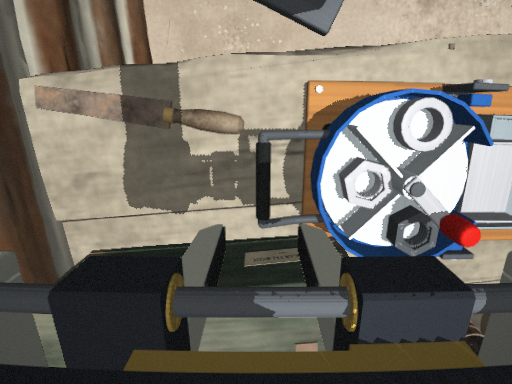

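The nut is in the tray, the carousel is level, the other parts are in their compartments, the rasp hasn't moved, and the gripper is clear. Handing in.

```bash
python3 -c "
from workcell import *
print(close_job())"
```

```text
the job is handed in; nothing more can be done
None
```

The brass nut is out of the carousel and lies flat in the tray. I turned the wheel by its crank knob about +97° to about 91°, tipped the carousel by its handle to about 0.67 rad, lowered it onto its stops and released it. I handed the job in at about 18 s, well inside the 48 s limit.

- **Last views (scene, top, wrist):**
  - The carousel lies level and the gripper is clear of everything, with a wrist force of about 0.
  - The steel nut, the dark nut and the collar are still in their own compartments, shifted a little inside them.
  - The rasp and the other things round the carousel have not visibly moved.
- **What disagreed:** The finger ends turned out to be about 22 mm higher than the reported TCP, measured from two views. I placed both grasps using the measured position.
- **Grip slip:** The handle slipped about 4 mm in the grip while tipped. At the end of lowering, the fingers therefore pressed on the stops with about 18 N at the wrist, and I eased that off before releasing.

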